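Nest the rinsed beakers on the sloped drying cone

TASK

Put the two rinsed beakers away upside down on the leaning drying cone, one nested over the other: first the small green one over the bare cone, then the large blue one over the green. Press each one home with a light push, so that the sprung cone just gives by a few millimetres, but never push the cone down close to its stop (beakers wedge and jam there); then let go and leave both fully home. Leave the amber jar, the white box, the tall bottle and the steel tin where they stand.

Things in the scene. Friction and masses are not known exactly. Their poses are not given: they have to be found in the camera images.
- small_beaker: Small green tapered plastic beaker, standing upside down (closed flat end up), 90 mm high, about 0.09 kg. Outside diameter 44 mm at the closed end, growing evenly to 60 mm at the mouth; wall 3 mm, closed end 5 mm thick (cavity 85 mm deep). Grip near the closed end, which stays clear when nested. Origin: centre of the mouth plane; +z towards the closed end (up at the start). Round.
- large_beaker: Large blue tapered plastic beaker, standing upside down (closed flat end up), 90 mm high, about 0.13 kg. Outside diameter 57 mm at the closed end, growing evenly to 73 mm at the mouth; wall 3 mm, closed end 5 mm thick (cavity 85 mm deep). Origin: centre of the mouth plane; +z towards the closed end (up at the start). Nests over the small beaker with 3.5 mm clearance all round. Round: yaw is free.
- stand: White fixed drying stand, base plate 110 x 110 x 12 mm, whose front (-x of its own frame) faces roughly towards the robot. It carries the cone, which leans 30 degrees from vertical towards the stand's front. Origin: centre of the underside of the base plate.
- cone_tip (a point): Centre of the flat tip (33 mm across) of the grey cone, 105 mm long, 51 mm across at its foot; tip 151 mm above the bench. +z points out of the tip along the axis, up and leaning 30 deg to the stand's front. Beakers go on along it, mouth first; the small one has 2.5 mm clearance. Home: small beaker's origin is 85 mm below the tip along the axis, the large one's (over the small one) 80 mm below.
- cone (a joint): How far the sprung cone is pressed down along its axis, in m: 0 at rest, hard stop at 0.012. It starts to give at about 3 N and takes 0.8 N more per mm, damped (80 N s/m), and comes back up slowly when let go; the weight of the beakers does not move it. A light push is 3 to 7 mm; beyond 10 mm the beakers count as wedged.
- amber_jar: Bystander: amber glass jar, 56 mm diameter, 95 mm high, standing 84 to 92 mm (centre to centre) from the small beaker, on any side. Origin: centre of its underside.
- slide_box: Bystander: white upright plastic box, 55 x 75 x 80 mm high (x, y, z), with its narrow 55 mm way pointing to the large beaker, 84 to 92 mm from it centre to centre, on any side. Origin: centre of its underside.
- tall_bottle: Bystander: tall white plastic bottle with a red cap, 60 mm diameter, 190 mm high, standing beside the stand, 118 to 128 mm to the left or right of its middle plane. Origin: centre of its underside.
- steel_tin: Bystander: closed steel tin, 64 mm diameter, 70 mm high, standing on the other side of the stand, 118 to 128 mm from its middle plane. Origin: centre of its underside.
Things that resemble listed ones, but are neither listed nor needed, are in the scene too. Of the things that look like the large_beaker, the larger one is meant.

How it is judged:
On the way, in this order (a step that is already met when the one before it is completed fails the run):
1. the small green beaker is home on the cone and pressed so that the cone gives at least 1.5 mm (z of small_beaker in the frame of cone_tip below -0.081 m and distance between small_beaker and cone_tip below 0.09 m and value of joint cone above 0.0015 m), for 0.1 s.
2. the large blue beaker is home over the small one and pressed so that the cone gives at least 1.5 mm (z of large_beaker in the frame of cone_tip below -0.076 m and distance between large_beaker and cone_tip below 0.085 m and z of small_beaker in the frame of cone_tip below -0.081 m and value of joint cone above 0.0015 m), for 0.1 s.
At the end, for the whole second after the job is handed in: The small beaker rests fully home on the cone (within 4 mm along its axis) and the large beaker fully home over the small one (within 4 mm), both in line with the cone within 7 degrees, the cone back up (pressed less than 1.5 mm), both beakers released and at rest (z of small_beaker in the frame of cone_tip below -0.081 m and distance between small_beaker and cone_tip below 0.09 m and z of large_beaker in the frame of cone_tip below -0.076 m and distance between large_beaker and cone_tip below 0.085 m and angle between the z axis of each of small_beaker, large_beaker and the z axis of cone_tip, either way round below 0.12 rad and value of joint cone below 0.0015 m and linear speed of each of small_beaker, large_beaker below 0.02 m/s); the robot touches nothing.
It fails at once if the cone is pressed down more than 10 mm (the beakers wedge) (value of joint cone above 0.01 m).
It fails at once if the amber jar is moved by more than 20 mm (distance of amber_jar from where it was at the start of the episode above 0.02 m).
It fails at once if the white box is moved by more than 20 mm (distance of slide_box from where it was at the start of the episode above 0.02 m).
It fails at once if the tall bottle is moved by more than 20 mm (distance of tall_bottle from where it was at the start of the episode above 0.02 m).
It fails at once if the steel tin is moved by more than 20 mm (distance of steel_tin from where it was at the start of the episode above 0.02 m).
It also fails if it takes over 67 s, if anything falls off the work surface, if the arm or the gripper's body presses on something with over 40 N, if the wrist force passes 120 N, or if a joint passes its speed limit or range.

ROBOT

A 6-joint arm with a two-finger parallel gripper is mounted at the origin on the work surface. World frame = base frame: x ahead of the robot, y to its left, z up, the work surface at z = 0. Lengths are in m, angles in rad, forces in N, time in s.
With the tool pointing down it reaches from about 0.35 to 0.975 m from the base axis. Payload 7.1 kg.
Tool frame: the origin (TCP) lies midway between the tips of the shut fingers; the grasp point (between the pads) lies 19 mm behind it; z points along the fingers, x is the direction in which the jaws open and shut, and the axes are right-handed (so a half turn about z gives the same grasp; the last joint's range is limited). The gripper opens to 88 mm and grips with 3 to 60 N. Pads are 20 mm wide; open, the fingers measure 115 mm over their backs; the gripper's body (75 mm by 178 mm) begins 61 mm behind the grasp point.
Start: joints at [-1.259, 0.423, 1.63, -0, 1.089, -0.019], TCP at [0.203, -0.591, 0.223] pointing down, gripper open.
Joint ranges: [-3, 3], [-0.9, 2.11], [0.09, 2.58], [-1.31, 4.45], [0.11, 2.69], [-2.54, 2.54]. Speed limits (rad/s): [2.39, 2.39, 3.01, 3.14, 3.14, 3.14].

INTERFACE

Orientations are given as a unit quaternion [w, x, y, z].
In Python, from station import move_pose, movel, movej, command_gripper, wait, inverse_kinematics, read_camera, camera_info, MotionError, job_done, get_time, get_joint_pos, get_qvel, get_effort, get_tcp_pos, get_ee_rot, get_ft_force, get_ft_torque, get_grip_width gives the robot as it stands. Calls block until the motion is done:
- move_pose(position, orientation): joint-space move of the TCP to a pose.
- movel(position, frame=None, v=0.15, until_force=None): straight line of the TCP; frame=None keeps the orientation; v is the mean speed in m/s. With until_force (N) it stops when the force on the tool has changed by that much, and returns True; else False.
- movej(angles): joint-space move.
- command_gripper(opening): opening from 0.0 (shut) to 1.0 (fully open); the grip force is fixed at half the most; returns when the fingers have stopped.
- wait(seconds).
- inverse_kinematics(position, orientation): joint angles nearest the present ones, or None.
- read_camera(name): name is "scene" or "top" or "wrist"; returns the picture (384x512x3 uint8, red, green, blue); there is no depth.
- camera_info(name): a dict with "intrinsics" (3x3 intrinsics, pixels), "T" (4x4, takes a point from camera to world coordinates); the wrist camera has in their place "tool_from_camera" (4x4, takes a point from camera to tool coordinates, whose origin is the TCP and whose axes are the tool frame's). Camera axes: x right, y up, looking along -z (the intrinsics and any distortion apply to the point x, -y, -z); pixel columns grow to the right and rows downward; lengths in m; the calibration is good to about 2 mm. A picture is of the moment at which its call begins: read the wrist's pose just before it. camera_info takes no time and is no camera call.
A pose or a line that the arm cannot do raises MotionError and nothing moves.
- job_done(): hands the job in, once; it reports no verdict.
Readings, each from a call of its own:
- get_time(): time.
- get_joint_pos(): joint angles.
- get_qvel(): joint speeds.
- get_effort(): joint torques, N m.
- get_tcp_pos(): TCP position.
- get_ee_rot(): TCP orientation.
- get_ft_force(): force on the tool from outside, world axes, zero at the start.
- get_ft_torque(): the same for the moment, N m.
- get_grip_width(): opening from 0.0 (shut) to 1.0 (fully open).
Only numpy, scipy, OpenCV 4.12 (cv2) and the standard library are available. Lean on these libraries where they do the work, as an engineer would, in place of code of your own. Each camera call takes 0.05 s, during which the arm holds its last target.

## Working session

There is one attempt and no reset: what is moved stays moved. The work goes in short steps, each a Python script; the robot and the scene stay as the last script left them, time stands still between calls to the robot, and variables do not carry over. Pictures are saved under pics/ and viewed, and the job is handed in when it is done.

```bash
ls; mkdir -p pics; python3 - <<'E'
from station import *
import cv2,numpy as np
for n in ["scene","top","wrist"]:
    im=read_camera(n); cv2.imwrite(f"pics/{n}0.png",im[:,:,::-1])
    i=camera_info(n); print(n,{k:np.round(np.array(v),4).tolist() if not isinstance(v,str) else v for k,v in i.items()})
print(get_time(),get_tcp_pos(),get_ee_rot(),get_grip_width())
E
```

```text
pics
scene {'intrinsics': [[354.9341, 0.0, 252.0936], [0.0, 354.9341, 189.4352], [0.0, 0.0, 1.0]], 'T': [[-0.5159, -0.7204, 0.4635, 0.9475], [0.8566, -0.4324, 0.2815, 0.2554], [-0.0024, 0.5423, 0.8402, 0.8762], [0.0, 0.0, 0.0, 1.0]]}
top {'intrinsics': [[369.5989, 0.0, 252.467], [0.0, 369.5989, 197.2925], [0.0, 0.0, 1.0]], 'T': [[-0.0072, 0.9974, -0.0716, 0.4593], [-0.9999, -0.0078, -0.0079, -0.0158], [-0.0085, 0.0715, 0.9974, 1.3023], [0.0, 0.0, 0.0, 1.0]]}
wrist {'intrinsics': [[282.5426, 0.0, 254.5674], [0.0, 282.5426, 187.5263], [0.0, 0.0, 1.0]], 'tool_from_camera': [[1.0, -0.0001, -0.0002, -0.0001], [-0.0001, -0.9572, -0.2896, -0.0793], [-0.0001, 0.2896, -0.9572, -0.1626], [0.0, 0.0, 0.0, 1.0]]}
0.15 [ 0.20289089 -0.59070981  0.22208012] [-3.43414835e-04  8.13873309e-01 -5.81042080e-01 -4.68290978e-04] 1.0025312581456554
```

View pics/scene0.png

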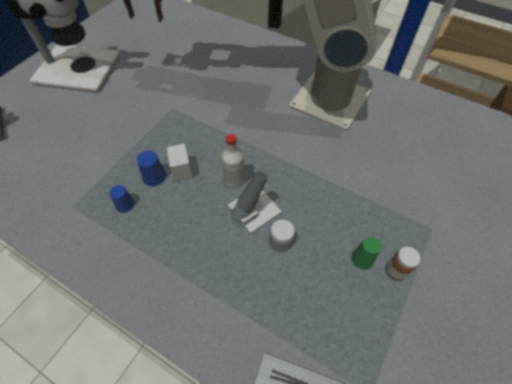

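View pics/top0.png

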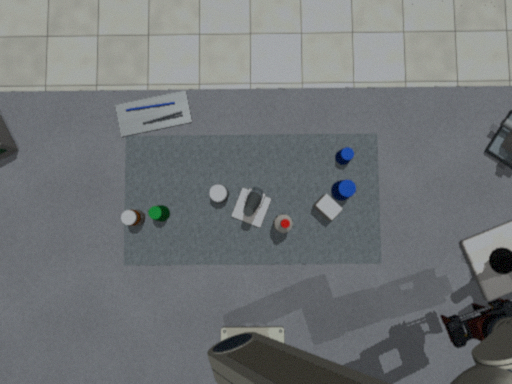

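View pics/wrist0.png

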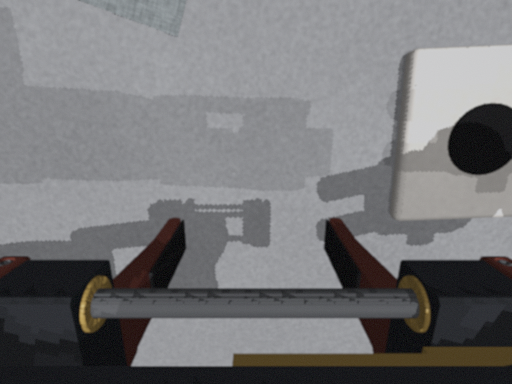

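```bash
python3 - <<'E'
import cv2,numpy as np
t=cv2.imread("pics/top0.png");s=cv2.imread("pics/scene0.png")
cv2.imwrite("pics/tz.png",cv2.resize(t[175:235,205:305],(800,480),interpolation=cv2.INTER_CUBIC))
cv2.imwrite("pics/sz.png",cv2.resize(s[125:245,210:310],(500,600),interpolation=cv2.INTER_CUBIC))
E
```

```text
(no output)
```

View pics/tz.png

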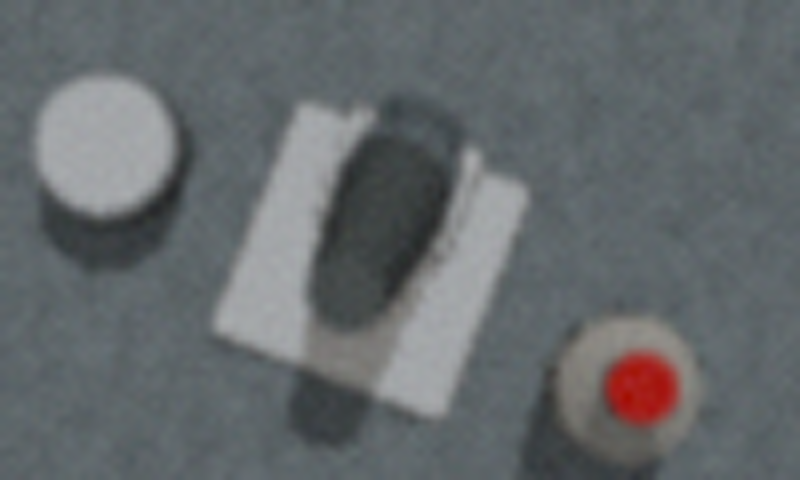

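View pics/sz.png

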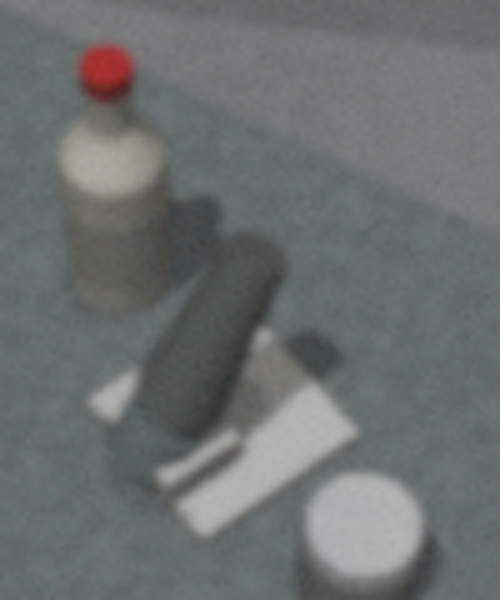

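```bash
cat > h.py <<'E'
import numpy as np,cv2
from station import *
from scipy.spatial.transform import Rotation as Ro
def cam(n,p=None,q=None):
    i=camera_info(n);K=np.array(i["intrinsics"])
    if n!="wrist": return K,np.array(i["T"])
    T=np.eye(4);T[:3,:3]=Ro.from_quat(q,scalar_first=True).as_matrix();T[:3,3]=p
    return K,T@np.array(i["tool_from_camera"])
def ray(K,T,u,v):
    d=np.array([(u-K[0,2])/K[0,0],-(v-K[1,2])/K[1,1],-1.]);return T[:3,3],T[:3,:3]@d
def hit(K,T,u,v,z):
    o,d=ray(K,T,u,v);return o+d*(z-o[2])/d[2]
def proj(K,T,X):
    X=np.atleast_2d(X);c=(X-T[:3,3])@T[:3,:3]
    return np.c_[K[0,2]+K[0,0]*c[:,0]/-c[:,2],K[1,2]-K[1,1]*c[:,1]/-c[:,2]]
def snap(name):
    p=get_tcp_pos();q=get_ee_rot();im=read_camera("wrist")
    cv2.imwrite(f"pics/{name}.png",im[:,:,::-1]);np.savez(f"pics/{name}.npz",p=p,q=q)
def load(name):
    z=np.load(f"pics/{name}.npz");return cv2.imread(f"pics/{name}.png"),*cam("wrist",z["p"],z["q"])
def quat(x,z):
    "tool x & z axes in world"
    z=np.array(z,float);z/=np.linalg.norm(z);x=np.array(x,float);x-=z*(x@z);x/=np.linalg.norm(x)
    return Ro.from_matrix(np.c_[x,np.cross(z,x),z]).as_quat(scalar_first=True)
E
python3 - <<'E'
from h import *
K,T=cam("top")
for n,u,v,z in [("green",158,212.5,.09),("jar",131,217.5,.095),("blue",345.5,188.5,.09),("decoy",345,155.5,.07),("box",329,206.5,.08),("tin",205+106/8,175+145/8,.07),("cap",205+642/8,175+388/8,.19)]:
    print(n,hit(K,T,u,v,z).round(3))
c=np.array([hit(K,T,205+a/8,175+b/8,.012) for a,b in [(305,105),(525,190),(440,415),(215,330)]]);print(c.round(3),c.mean(0).round(4))
d=(c[0]+c[1]-c[2]-c[3]);print("yaw",np.degrees(np.arctan2(d[1],d[0])))
E
```

```text
green [0.499 0.305 0.09 ]
jar [0.483 0.392 0.095]
blue [ 0.573 -0.312  0.09 ]
decoy [ 0.686 -0.318  0.07 ]
box [ 0.515 -0.259  0.08 ]
tin [0.563 0.108 0.07 ]
cap [ 0.46  -0.105  0.19 ]
[[ 0.584  0.027  0.012]
 [ 0.546 -0.069  0.012]
 [ 0.449 -0.031  0.012]
 [ 0.486  0.067  0.012]] [ 0.5163 -0.0016  0.012 ]
yaw -21.647497749175542
```

```bash
cat >> h.py <<'E'
f=np.array([-np.cos(np.radians(-21.6)),-np.sin(np.radians(-21.6)),0])
A=.5*f+np.array([0,0,np.cos(np.pi/6)])
X_in=np.cos(np.pi/6)*f-np.array([0,0,.5])
E
python3 - <<'E'
from h import *
K,T=cam("top");tip=hit(K,T,249.4,212.3,.151);print(tip)
print("j",get_joint_pos())
dn=[0,0,-1]
for n,p,x,z in [("blue",[.573,-.312,.24],[.67,.73,0],dn),("green",[.499,.305,.24],[.98,.18,0],dn),
  ("conein",tip+A*.15,X_in,-A),("conein_lo",tip-A*.03,X_in,-A),("coneperp",tip+A*.15,np.cross(X_in,A),-A)]:
  for s in (1,-1):
    q=quat(np.array(x)*s,z); j=inverse_kinematics(list(p),list(q)); print(n,s,None if j is None else np.round(j,2))
E
```

```text
[0.49514452 0.00320068 0.151     ]
j [-1.25900130e+00  4.23682874e-01  1.63048688e+00 -8.18242836e-06
  1.08858430e+00 -1.89802536e-02]
blue 1 [-0.52  0.45  1.55 -0.    1.15 -1.35]
blue -1 [-0.52  0.45  1.55 -0.    1.15  1.8 ]
green 1 [ 0.53  0.34  1.71 -0.    1.09  0.35]
green -1 None
conein 1 [ 0.26 -0.14  2.26 -0.52  0.65 -2.14]
conein -1 [ 0.26 -0.14  2.26 -0.52  0.65  1.  ]
conein_lo 1 [ 0.12  0.32  2.26 -1.24  0.25 -1.48]
conein_lo -1 [ 0.12  0.32  2.26 -1.24  0.25  1.66]
coneperp 1 [ 0.26 -0.14  2.26 -0.52  0.65 -0.57]
coneperp -1 None
```

```bash
python3 - <<'E'
from h import *
dn=[0,0,-1]
move_pose([.573,-.312,.25],quat([.67,.73,0],dn)); snap("blue1"); print(get_time())
move_pose(np.array([.495,.003,.151])+A*.14,quat(-X_in,-A)); snap("cone1"); print(get_time(),get_tcp_pos(),get_joint_pos())
move_pose([.499,.305,.25],quat([.98,.18,0],dn)); snap("green1"); print(get_time())
E
```

```text
1.9
3.975 [0.43033804 0.028586   0.27242902] [ 0.25082322 -0.11350756  2.26638679 -0.5307319   0.61963084  1.0071815 ]
5.125
```

View pics/blue1.png

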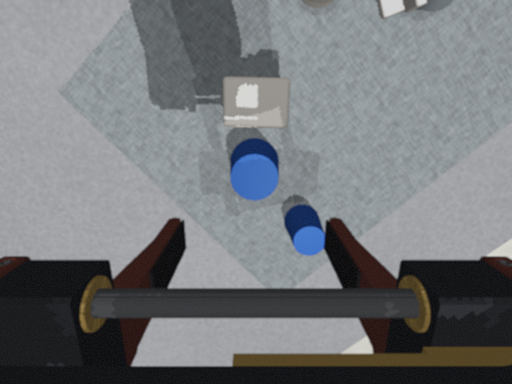

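View pics/cone1.png

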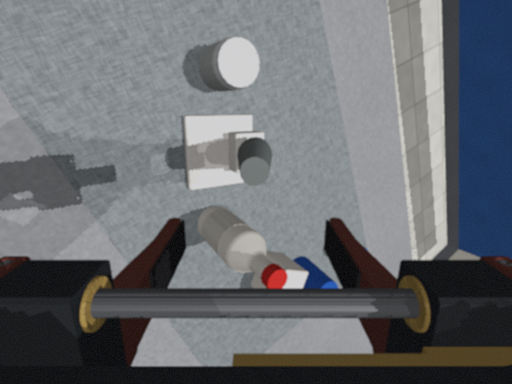

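View pics/green1.png

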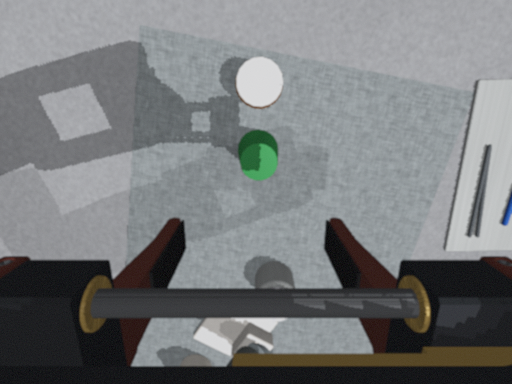

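```bash
python3 - <<'E'
from h import *
def crop(n,x,y,w,h,s):
    cv2.imwrite(f"pics/{n}_z.png",cv2.resize(cv2.imread(f"pics/{n}.png")[y:y+h,x:x+w],None,fx=s,fy=s,interpolation=cv2.INTER_CUBIC))
a=cv2.imread("pics/green1.png")[120:190,220:300];b=cv2.imread("pics/blue1.png")[130:210,220:300]
c=np.hstack([cv2.resize(a,(400,350),interpolation=2),cv2.resize(b,(400,400),interpolation=2)[:350]]);cv2.imwrite("pics/gb.png",c)
crop("cone1",160,100,130,100,6)
E
```

```text
(no output)
```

View pics/gb.png

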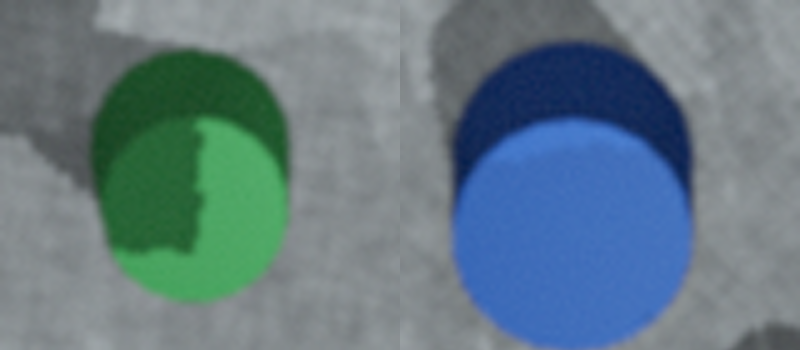

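View pics/cone1_z.png

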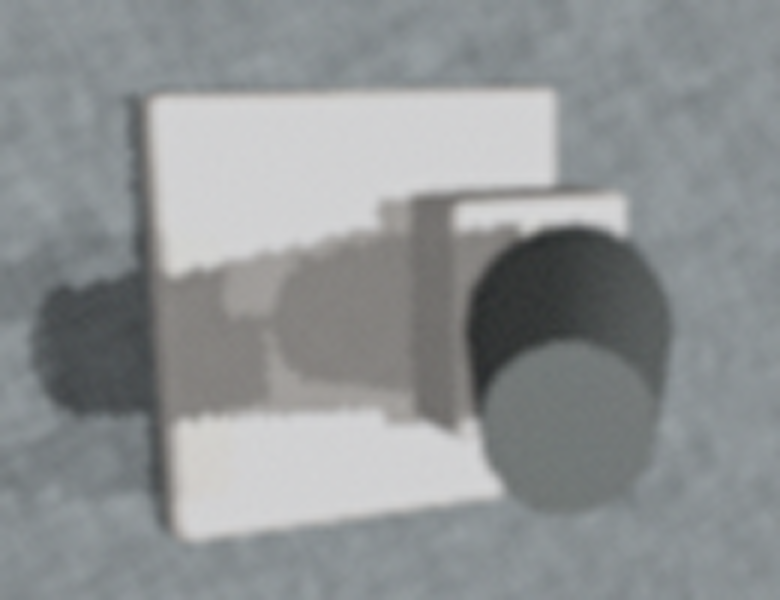

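```bash
python3 - <<'E'
from h import *
r=lambda U,o,s:(U+.5)/s-.5+o
for n,U,V,ox,oy,s,z in [("green1",196,209,220,120,5,.09),("blue1",172.5,233.5,220,130,5,.09),("cone1",572,427,160,100,6,.151),("cone1",570,328,160,100,6,.151-.105*np.cos(np.pi/6)),
 ("cone1",155,95,160,100,6,.012),("cone1",556,92,160,100,6,.012),("cone1",185,540,160,100,6,.012)]:
    im,K,T=load(n);p=hit(K,T,r(U,ox,s),r(V,oy,s),z);print(n,p.round(4))
    if n=="cone1" and V==427: t=p
    if V==328: a=t-p;a/=np.linalg.norm(a);print("axis",a.round(4),"nominal",A.round(4), "len",np.linalg.norm(t-p))
# overlay
im,K,T=load("cone1")
L=cv2.resize(im[100:200,160:290],None,fx=6,fy=6,interpolation=2)
th=np.linspace(0,2*np.pi,60)
y=np.cross(A,X_in)
for h,R in [(0,.0165),(-.105,.0255)]:
    P=t+A*h+R*(np.cos(th)[:,None]*X_in+np.sin(th)[:,None]*y)
    uv=(proj(K,T,P)-[160,100]+.5)*6
    cv2.polylines(L,[uv.astype(int)],True,(0,0,255),1)
cv2.imwrite("pics/ov.png",L)
E
```

```text
green1 [0.5006 0.3183 0.09  ]
blue1 [ 0.5748 -0.316   0.09  ]
cone1 [0.4984 0.0096 0.151 ]
cone1 [ 0.5467 -0.0099  0.0601]
axis [-0.4606  0.1857  0.868 ] nominal [-0.4649  0.1841  0.866 ] len 0.10476552098829263
cone1 [0.4888 0.072  0.012 ]
cone1 [0.5881 0.031  0.012 ]
cone1 [ 0.4487 -0.0289  0.012 ]
```

View pics/ov.png

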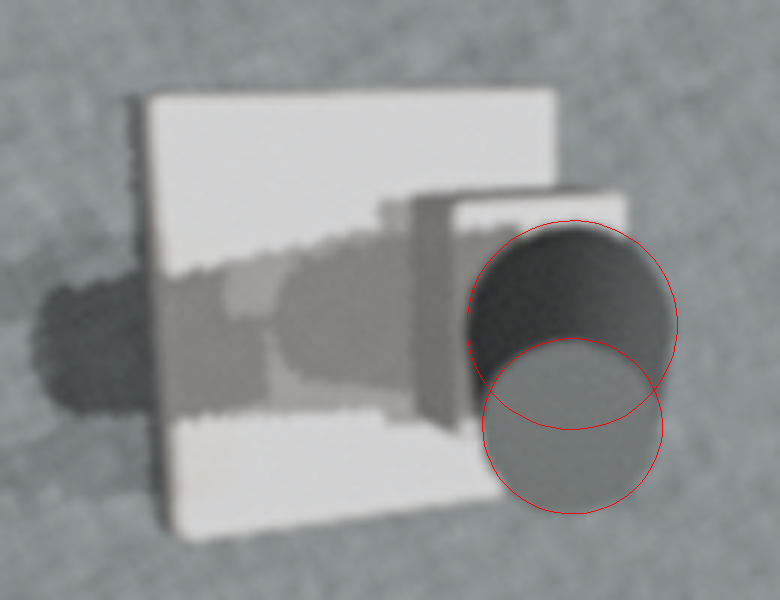

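```bash
sed -i 's/-21.6/-22.1/g' h.py; python3 - <<'E'
from h import *
th=np.linspace(0,2*np.pi,60);c=np.c_[np.cos(th),np.sin(th),0*th]
out=[]
for n in("top","scene"):
    K,T=cam(n);im=cv2.imread(f"pics/{n}0.png")
    for p,ra,rb in [([.5006,.3183,0],.022,.03),([.5748,-.316,0],.0285,.0365)]:
        o=(proj(K,T,p)[0]-25).astype(int)
        L=cv2.resize(im[o[1]:o[1]+50,o[0]:o[0]+50],None,fx=8,fy=8,interpolation=2)
        for z,r in((.09,ra),(0,rb)):
            uv=(proj(K,T,np.array(p)+[0,0,z]+c*r)-o+.5)*8
            cv2.polylines(L,[uv.astype(int)],True,(0,0,255),1)
        out.append(cv2.resize(L,(300,300)))
cv2.imwrite("pics/ov2.png",np.vstack([np.hstack(out[:2]),np.hstack(out[2:])]))
E
```

```text
(no output)
```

View pics/ov2.png

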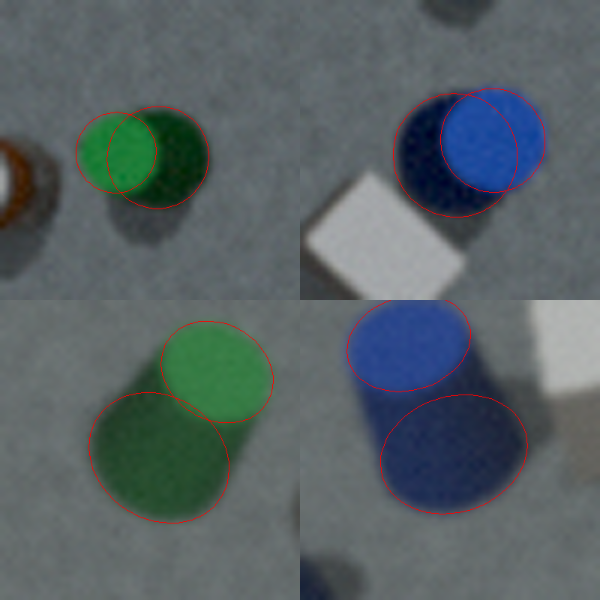

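```bash
cat >> h.py <<'E'
TIP=np.array([.4984,.0096,.151]); Q=quat(-X_in,-A)
def at(s,off=.057): return list(TIP+A*(s+off))   # origin of beaker at s along axis from the tip
E
python3 - <<'E'
from h import *
p=np.array([.5006,.3183,0])
movel(list(p+[0,0,.13])); movel(list(p+[0,0,.057]),v=.12)
command_gripper(0.3); print("w",get_grip_width(),get_ft_force())
movel(list(p+[0,0,.20]),v=.2); print("w",get_grip_width(),get_time(),get_ft_force())
move_pose(at(.035),Q); wait(.1); print(get_grip_width(),get_time(),get_tcp_pos(),np.array(at(.035)),get_ft_force(),get_ft_torque())
snap("ins1"); im=read_camera("scene");cv2.imwrite("pics/ins1s.png",im[:,:,::-1])
im=read_camera("top");cv2.imwrite("pics/ins1t.png",im[:,:,::-1])
s=cv2.resize(cv2.imread("pics/ins1s.png")[80:230,180:330],(600,600),interpolation=2);cv2.imwrite("pics/ins1sz.png",s)
E
```

```text
w 0.5443687293238161 [-0.63575237  0.33213109  1.5990479 ]
w 0.5440906747285373 8.425 [-1.01089283 -0.02178456 -0.66395582]
0.544285786771101 9.6583 [0.45680608 0.02762821 0.23077243] [0.45577968 0.02690632 0.23067434] [ 0.01120895  0.27488155 -1.10532188] [ 0.08802681  0.24614018 -0.00707177]
```

View pics/ins1.png

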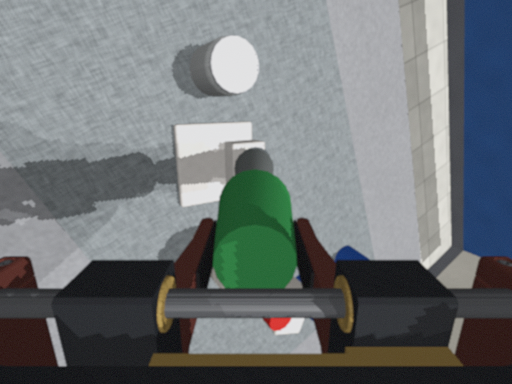

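View pics/ins1sz.png

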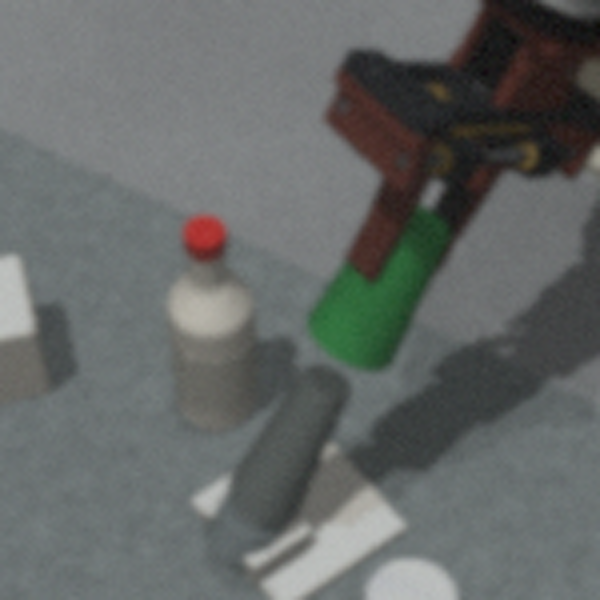

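```bash
cat >> h.py <<'E'
def circ(o,a,R,n=60):
    th=np.linspace(0,2*np.pi,n)[:,None];x=np.cross(a,[.3,.8,.1]);x/=np.linalg.norm(x);y=np.cross(a,x)
    return np.array(o)+R*(np.cos(th)*x+np.sin(th)*y)
def over(im,K,T,box,s,circs,out):
    x,y,w,h=box;L=cv2.resize(im[y:y+h,x:x+w],None,fx=s,fy=s,interpolation=2)
    for P in circs: cv2.polylines(L,[((proj(K,T,P)-[x,y]+.5)*s).astype(int)],True,(0,0,255),1)
    cv2.imwrite(f"pics/{out}.png",L)
E
python3 - <<'E'
from h import *
tcp=np.load("pics/ins1.npz")["p"];R=Ro.from_quat(np.load("pics/ins1.npz")["q"],scalar_first=True).as_matrix();a=-R[:,2]
print("axis",a,A)
o=tcp-.057*a
cs=[circ(o,a,.03),circ(o+.09*a,a,.022),circ(TIP,A,.0165),circ(TIP-.105*A,A,.0255)]
for n,b,f_ in(("scene",(200,100,120,120),"o_s"),("top",(215,170,80,60),"o_t")):
    K,T=cam(n);over(cv2.imread(f"pics/ins1{n[0]}.png"),K,T,b,5 if n=="scene" else 9,cs,f_)
im,K,T=load("ins1");over(im,K,T,(190,130,130,170),3.5,cs,"o_w")
E
```

```text
axis [-0.46349333  0.18752569  0.86603005] [-0.46326432  0.18811213  0.8660254 ]
```

View pics/o_s.png

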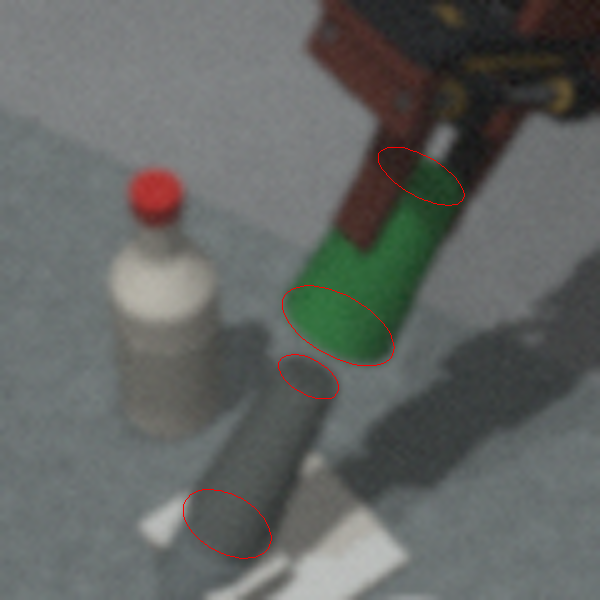

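View pics/o_t.png

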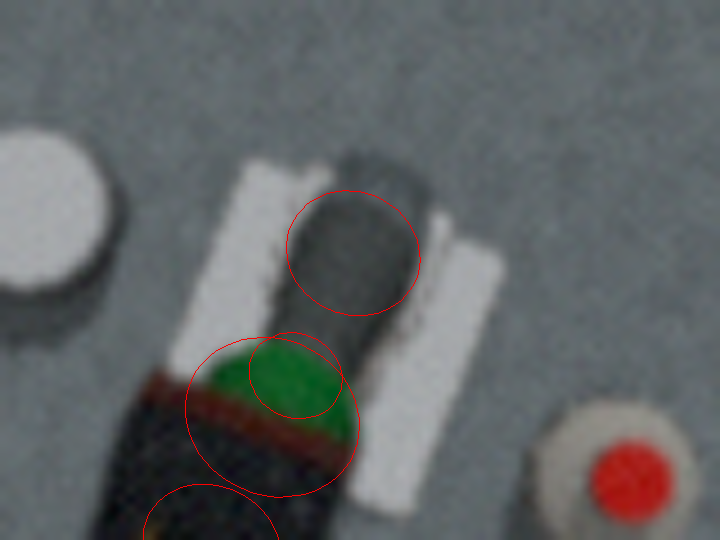

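View pics/o_w.png

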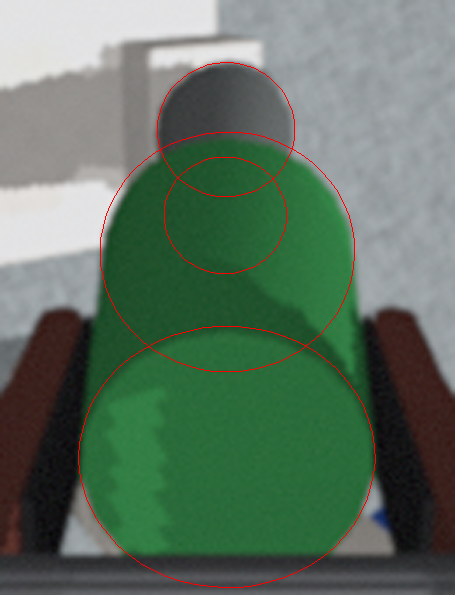

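```bash
python3 - <<'E'
from h import *
def rep(l):
    p=np.array(get_tcp_pos());d=p-TIP
    y=np.cross(A,X_in);F=np.array(get_ft_force())
    print(l,"t",round(get_time(),2),"s %.4f x %.4f y %.4f"%(d@A-.057,d@X_in,d@y),"F a/x/y",np.round([F@A,F@X_in,F@y],2),np.round(get_ft_torque(),2))
rep("0")
for s in(-.02,-.05,-.068):
    r=movel(at(s),v=.1,until_force=5);rep((s,r))
    if r:break
E
```

```text
0 t 9.81 s 0.0348 x -0.0003 y -0.0007 F a/x/y [-1.09 -0.09 -0.01] [ 0.08  0.22 -0.02]
(-0.02, False) t 10.51 s -0.0200 x 0.0001 y 0.0000 F a/x/y [-0.4  -0.54  1.09] [ 0.1   0.24 -0.06]
(-0.05, False) t 10.96 s -0.0497 x -0.0001 y 0.0000 F a/x/y [-1.32  1.08 -1.02] [0.09 0.23 0.01]
(-0.068, False) t 11.29 s -0.0676 x -0.0001 y 0.0000 F a/x/y [-1.21  1.45 -0.36] [0.08 0.29 0.  ]
```

```bash
cat >> h.py <<'E'
def rep(l,off=.057):
    p=np.array(get_tcp_pos());d=p-TIP
    y=np.cross(A,X_in);F=np.array(get_ft_force())
    print(l,"t",round(get_time(),2),"s %.4f x %.4f y %.4f"%(d@A-off,d@X_in,d@y),"F a/x/y",np.round([F@A,F@X_in,F@y],2),np.round(get_ft_torque(),2),"w",round(get_grip_width(),3))
E
python3 - <<'E'
from h import *
r=movel(at(-.080),v=.04,until_force=5);rep(r)
if not r:
    r=movel(at(-.096),v=.012,until_force=5);rep(r)
wait(.2);rep("settled")
E
```

```text
False t 11.74 s -0.0797 x -0.0001 y -0.0000 F a/x/y [-0.48  0.57  0.5 ] [0.13 0.25 0.03] w 0.543
True t 12.45 s -0.0869 x -0.0000 y -0.0000 F a/x/y [ 1.64 -1.32  0.03] [-0.07 -0.14  0.03] w 0.542
settled t 12.65 s -0.0867 x 0.0001 y 0.0000 F a/x/y [ 4.09 -3.19 -0.39] [-0.02 -0.13  0.08] w 0.544
```

```bash
python3 - <<'E'
from h import *
rep(0)
p=np.array(get_tcp_pos())
movel(list(p-X_in*.001),v=.02);wait(.1);rep("shift")
r=movel(list(p-X_in*.001-A*.002),v=.01,until_force=5);wait(.2);rep(r)
E
```

```text
0 t 12.65 s -0.0867 x 0.0001 y 0.0000 F a/x/y [ 4.09 -3.19 -0.39] [-0.02 -0.13  0.08] w 0.544
shift t 13.0 s -0.0867 x -0.0005 y 0.0001 F a/x/y [ 3.33  0.98 -0.9 ] [0.2  0.3  0.07] w 0.543
False t 13.55 s -0.0887 x -0.0006 y 0.0001 F a/x/y [ 4.98  3.17 -0.35] [0.33 0.6  0.04] w 0.548
```

```bash
python3 - <<'E'
from h import *
command_gripper(0.95);rep("open")
movel(list(TIP+A*.11),v=.2);rep("up");snap("g_on")
im=read_camera("scene");cv2.imwrite("pics/g_ons.png",im[:,:,::-1])
o=TIP-.085*A;cs=[circ(o,A,.03),circ(o+.09*A,A,.022)]
K,T=cam("scene");over(im[:,:,::-1].copy(),K,T,(200,130,100,100),4,cs,"g1")
im,K,T=load("g_on");over(im,K,T,(190,120,130,100),4,cs,"g2")
a=cv2.imread("pics/g1.png");b=cv2.imread("pics/g2.png")
cv2.imwrite("pics/g12.png",np.hstack([cv2.resize(a,(400,400)),cv2.resize(b,(400,400*100//130)).copy() if 0 else cv2.copyMakeBorder(cv2.resize(b,(400,308)),0,92,0,0,0)]))
E
```

```text
open t 14.28 s -0.0887 x -0.0009 y -0.0000 F a/x/y [-0.38 -0.37  0.34] [0.06 0.14 0.05] w 0.953
up t 15.2 s 0.0525 x 0.0003 y 0.0001 F a/x/y [0.11 0.01 0.47] [0.05 0.12 0.03] w 0.95
```

View pics/g12.png

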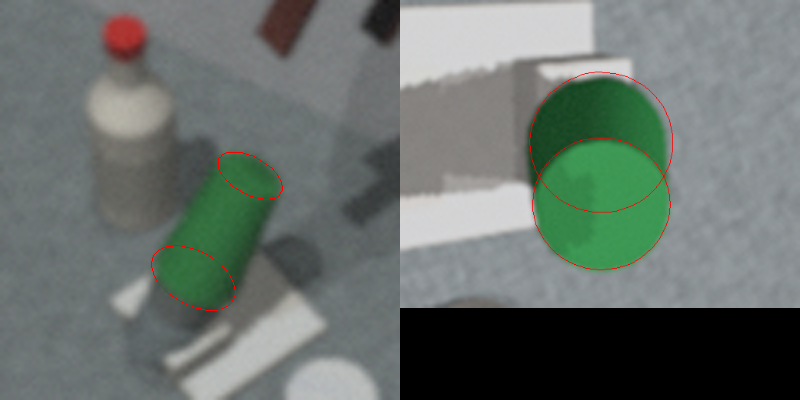

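```bash
python3 - <<'E'
from h import *
p=np.array([.5748,-.316,0]);qb=quat([.67,.73,0],[0,0,-1])
command_gripper(1.0)
move_pose(list(p+[0,0,.22]),qb);rep("hover");snap("blue2")
im,K,T=load("blue2");over(im,K,T,(190,100,130,130),4,[circ(p+[0,0,.09],[0,0,1],.0285),circ(p,[0,0,1],.0365)],"b2")
print(inverse_kinematics(at(.12),Q))
E
```

```text
hover t 17.71 s -0.0937 x -0.2017 y 0.2725 F a/x/y [-0.59  0.29 -0.11] [-0.05 -0.15 -0.01] w 1.002
[ 0.31397196 -0.18353558  2.2367118  -0.49974319  0.73681509  1.01416657]
```

View pics/b2.png

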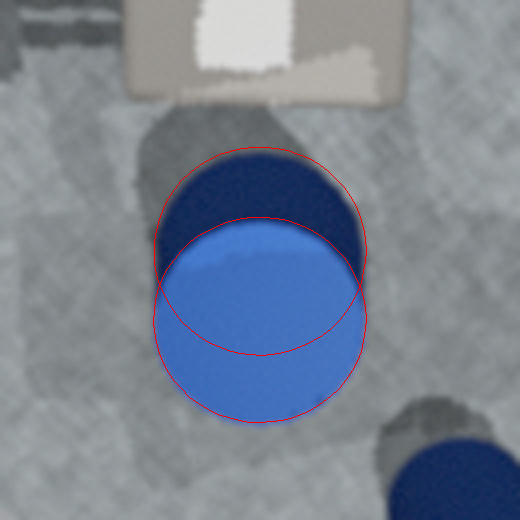

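Position of the blue beaker confirmed. I'll grasp, lift high, and go above the cone.

```bash
python3 - <<'E'
from h import *
p=np.array([.5748,-.316,0])
movel(list(p+[0,0,.13]),v=.2); movel(list(p+[0,0,.057]),v=.12)
command_gripper(0.45); print("w",get_grip_width())
movel(list(p+[0,0,.33]),v=.25); print("w",get_grip_width(),get_time())
move_pose(at(.12),Q); rep("high")
movel(at(.035),v=.15);wait(.1);rep("start");snap("ins2");im=read_camera("scene")[:,:,::-1].copy()
z=np.load("pics/ins2.npz");a=-Ro.from_quat(z["q"],scalar_first=True).as_matrix()[:,2];o=z["p"]-.057*a
g=TIP-.085*A
cs=[circ(o,a,.0365),circ(o+.09*a,a,.0285),circ(g,A,.03),circ(g+.09*A,A,.022)]
K,T=cam("scene");over(im,K,T,(200,110,100,110),4,cs,"i1")
im,K,T=load("ins2");over(im,K,T,(190,120,130,143),3.1,cs,"i2")
a=cv2.imread("pics/i1.png");b=cv2.resize(cv2.imread("pics/i2.png"),(400,440));cv2.imwrite("pics/i12.png",np.hstack([a,b]))
E
```

```text
w 0.6714389924302021
w 0.6765712300560033 21.0
high t 23.03 s 0.1199 x -0.0003 y -0.0001 F a/x/y [-1.94  0.07  0.37] [0.1  0.26 0.06] w 0.669
start t 23.85 s 0.0357 x -0.0006 y -0.0003 F a/x/y [-1.23  1.42 -0.18] [ 0.1   0.22 -0.05] w 0.676
```

View pics/i12.png

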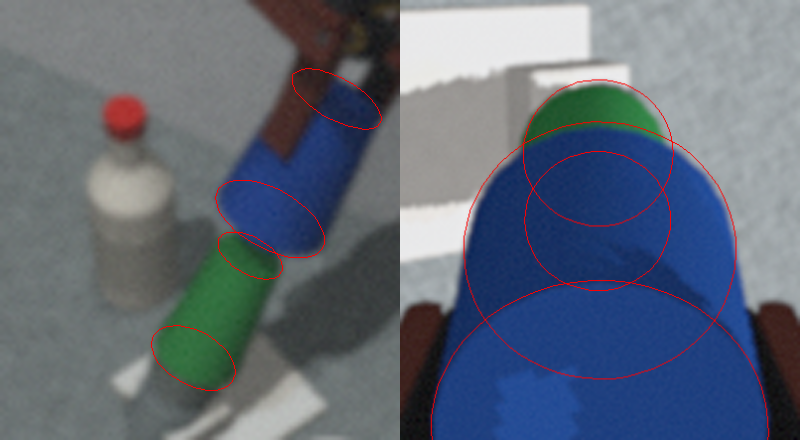

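```bash
python3 - <<'E'
from h import *
b=-X_in*.0003
for s,v in((-.03,.12),(-.062,.1),(-.075,.05)):
    r=movel(list(at(s)+b),v=v,until_force=5);rep((s,r))
    if r:break
else:
    r=movel(list(at(-.092)+b),v=.012,until_force=5);rep(r)
    wait(.2);rep("settled")
E
```

```text
(-0.03, False) t 24.64 s -0.0298 x -0.0003 y -0.0000 F a/x/y [-0.53  1.27  0.18] [0.1  0.29 0.01] w 0.673
(-0.062, False) t 25.11 s -0.0615 x -0.0005 y -0.0001 F a/x/y [-1.22  0.37  0.84] [ 0.08  0.21 -0.01] w 0.674
(-0.075, False) t 25.52 s -0.0746 x -0.0005 y -0.0001 F a/x/y [-0.76  0.23 -0.26] [0.17 0.28 0.  ] w 0.677
True t 26.26 s -0.0822 x -0.0003 y -0.0001 F a/x/y [ 2.9  -2.07  0.1 ] [ 0.03 -0.1  -0.01] w 0.672
settled t 26.46 s -0.0820 x -0.0001 y -0.0000 F a/x/y [ 1.8  -1.81 -0.43] [ 0.02 -0.09  0.12] w 0.674
```

```bash
python3 - <<'E'
from h import *
p=np.array(get_tcp_pos())
r=movel(list(p-X_in*.0005-A*.0023),v=.01,until_force=6);rep(r);wait(.3);rep("set")
E
```

```text
False t 26.85 s -0.0844 x -0.0001 y 0.0000 F a/x/y [ 4.46  1.97 -1.85] [0.36 0.3  0.14] w 0.675
set t 27.15 s -0.0843 x -0.0002 y 0.0000 F a/x/y [ 5.01  2.8  -0.68] [0.49 0.44 0.13] w 0.674
```

```bash
python3 - <<'E'
from h import *
command_gripper(1.0);rep("open")
movel(list(TIP+A*.13),v=.2);wait(.5);rep("up");snap("b_on")
im=read_camera("scene")[:,:,::-1].copy()
o=TIP-.080*A;g=TIP-.085*A;cs=[circ(o,A,.0365),circ(o+.09*A,A,.0285),circ(g,A,.03)]
K,T=cam("scene");over(im,K,T,(200,130,100,100),4,cs,"g1")
im,K,T=load("b_on");over(im,K,T,(190,110,130,130),3.1,cs,"g2")
a=cv2.imread("pics/g1.png");b=cv2.resize(cv2.imread("pics/g2.png"),(400,400));cv2.imwrite("pics/f12.png",np.hstack([a,b]))
E
```

```text
open t 27.79 s -0.0843 x -0.0006 y 0.0000 F a/x/y [ 0.49 -0.12  0.67] [ 0.07  0.21 -0.01] w 0.999
up t 29.28 s 0.0728 x 0.0001 y 0.0001 F a/x/y [ 0.14 -0.13  0.24] [ 0.01  0.14 -0.04] w 1.001
```

View pics/f12.png

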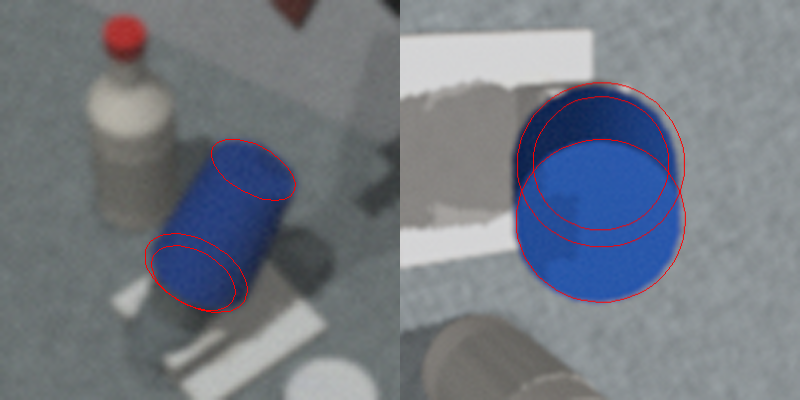

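View pics/b_on.png

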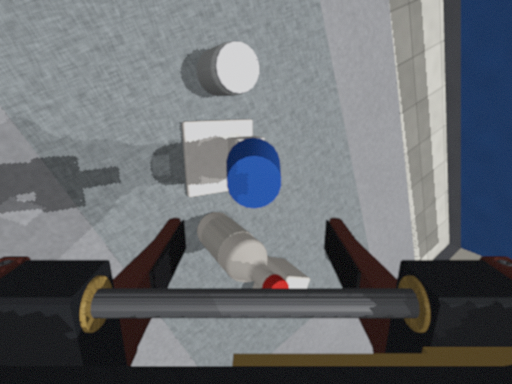

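```bash
python3 - <<'E'
from h import *
wait(1.0);job_done();print(get_time())
E
```

```text
the job is handed in; nothing more can be done
the job is handed in; nothing more can be done
```

Both beakers are on the cone, the small green one first and the large blue one over it. I handed the job in at about 30 s of the 67 s allowed; no verdict is reported.

- **Pressing:** I pressed each beaker straight down the cone's axis until the cone gave about 4 mm, then opened the gripper and backed off along the axis. The 4 mm is inferred from about 6 N of axial force and roughly 4 mm of travel past the expected home position, because the cone joint cannot be read directly. That is inside the light-push range and well short of the 10 mm limit.
- **Final pictures:** The models drawn at the home positions matched both beakers to about 1–2 mm in the scene and wrist views. The green one was checked before the blue covered it. The gripper was open and clear, and the force reading was about zero.
- **Bystanders:** I noticed no contact with any of them, and the bottle and tin looked unmoved in the last pictures. I did not measure the jar or the white box again at the end.
- **Disagreements:** The top camera placed the bare cone about 4 mm further to the right (towards −y) than the wrist camera did. I used the wrist camera, and both insertions went on with only light side forces of up to about 3 N.

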